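Unfold the hob cover over the front cooking zones

ROBOT

A 6-joint arm with a two-finger parallel gripper is mounted at the origin on a cart in front of the work surface, level with it; the furniture and walls round the work are solid. World frame = base frame: x ahead of the robot, y to its left, z up, the work surface at z = 0. Lengths are in m, angles in rad, forces in N, time in s.
With the tool pointing down it reaches from about 0.35 to 0.85 m from the base axis. Payload 8.1 kg.
Tool frame: the origin (TCP) lies midway between the tips of the shut fingers; the grasp point (between the pads) lies 19 mm behind it (manip.pinch_z is the distance from the TCP to the grasp point, in m); y points along the fingers, x is the direction in which the jaws open and shut, and the axes are right-handed (so a half turn about y gives the same grasp; the last joint's range is limited). The gripper opens to 85 mm and grips with 20 to 120 N. Pads are 22 mm wide; open, the fingers measure 114 mm over their backs; the gripper's body (76 mm by 85 mm) begins 54 mm behind the grasp point. The pads swing forward as they close: fully open they stand 13 mm farther back than shut.
Start: joints at [-1.364, 0.13, 1.488, -0, 1.523, -0.085], TCP at [0.173, -0.575, 0.231] pointing down, gripper open.
Joint ranges: [-2.96, 2.96], [-0.89, 2.26], [0.02, 2.5], [-1.34, 4.48], [0, 2.73], [-2.66, 2.66]. Speed limits (rad/s): [2.39, 2.39, 2.79, 3.14, 3.14, 3.14].

INTERFACE

Orientations are given as a rotation vector (axis times angle).
In Python, from rig import manip, kin, optics gives the robot as it stands. Calls block until the motion is done:
- manip.move_ptp(position, orientation): joint-space move of the TCP to a pose.
- manip.move_linear(position, v=0.15, rotation=None): straight line of the TCP; rotation=None keeps the orientation; v is the mean speed in m/s.
- manip.move_joints(angles): joint-space move.
- manip.grip(opening, grip_force=None): finger opening in m; grip_force is the grip in N (None keeps the last); returns when the fingers have stopped.
- manip.sleep(seconds).
- kin.solve_ik(position, orientation): joint angles nearest the present ones, or None.
- manip.get_obs(): the state.
- optics.camera(name): name is "scene" or "top" or "wrist"; returns a dict with "frame" (384x512x3 uint8, red, green, blue), "depth" (384x512 float32, m along the optical axis (not along the pixel's ray), 0 where there is no reading), "intrinsics" (3x3 intrinsics, pixels), "k1" (the pictures are not rectified: a ray, as slopes to the right and down, at radius r is drawn at 1 + k1 r^2 times it, then the intrinsics apply), "R" (3x3) and "t" (3): a world point X has camera coordinates R X + t; the wrist camera has in their place "T_tool_cam" (4x4, takes a point from camera to tool coordinates, whose origin is the TCP and whose axes are the tool frame's). Camera axes: x right, y down, z forward; pixel columns grow to the right and rows downward; lengths in m; the calibration is good to about 2 mm. A picture is of the moment at which its call begins: read the wrist's pose just before it.
A pose or a line that the arm cannot do raises manip.MotionError and nothing moves.
- manip.job_done(): hands the job in, once; it reports no verdict.
Trained networks look in the newest picture that a camera, given by its name, has taken for a name from the list of things; names that differ only in an ending like _2 or _b are one class to them, and where a whole thing is asked for, a point or a joint stands for the part that bears it (a point fixed in the world has none). Each returns a list of dicts, best first, with "score" (0 to 1); they miss things now and then, are a little off and sometimes report something else, mostly with a low value. They report only what shows in the picture. A call takes as long as a camera call.
- optics.recognise(label, camera): "centre" ([x, y, z] in m, in world coordinates, good to about 4 mm: the middle of the surface that is visible of it).
- optics.cut_out(label, camera): "pixels" (384x512 bool, what is visible of it).
The state is a dict: "time": time; "joints": joint angles; "qvel": joint speeds; "joint_efforts": joint torques, N m; "tcp_pos": TCP position; "tool_rot": TCP orientation; "ft_force": force on the tool from outside, world axes, zero at the start; "wrist_torque": the same for the moment, N m; "width": finger opening in m.
Only numpy, scipy, OpenCV 4.12 (cv2) and the standard library are available. Lean on these libraries where they do the work, as an engineer would, in place of code of your own. Each camera call takes 0.05 s, during which the arm holds its last target. There are 200 camera calls.

TASK

The cooking is done and the hob is cold: unfold the wooden hob cover so that it covers the front zones. First push its steel swivel catch fully clear of the folded upper leaf, then put the fingertips under the leaf's red grip tongue, swing the leaf up and over its spine, and press it down until it lies fully flat on the other side, level with the lower half, without letting it slam. Work with closed fingers, only pushing - do not grip the leaf or the catch - and leave the catch off and the mug, carafe and small dish where they stand.

Things in the scene. Friction and masses are not known exactly. Their poses are not given: they have to be found in the camera images.
- cover: Lower half of a folding hob cover of light wood on rubber feet; it does not slide. Origin: on the hob's glass (z = 0) under the middle of the spine; x along the spine (away from the robot at yaw 0), y left, z up. Panel: x -120 to 120, y -170 to 0, z 18 to 28 mm. The folded leaf lies on it at z 30 to 40; unfolded, the leaf lies at y 0 to 170, z 18 to 28 mm, level with it.
- leaf (a joint): Angle of the upper leaf about the spine, rad: 0 = folded on the lower half (right), 1.57 upright, 3.14 = unfolded flat on the left (end stops 0 and 3.14). Leaf 240 along the spine x 170 x 10 mm, about 0.3 kg. Stiff hinge (0.4 N m): it stays or at most sinks slowly where left; 3 to 5 N at the tongue swing it. Outer face (top when folded): four feet 18 mm high; inner face plain.
- tongue_edge (a point): Middle of the outer end of the leaf's red grip tongue, half way through its thickness, 198 mm from the spine and at x = 35 mm of the cover. Tongue: 80 mm wide along the spine, 10 mm thick, 28 mm past the leaf's edge. Folded, its underside is 30 mm above the hob with nothing beneath. Axes turn with the leaf: x along the spine, y from the tongue's end to the spine, z to the outer face (up when folded).
- catch (a joint): Angle of the swivel catch about its upright pivot (x -55, y -185 mm of the cover), rad: 0 = its bar points to the spine, over the leaf's edge, and blocks it. Pushing the stud to the cover's -x and round to -y turns it counter-clockwise from above; clear of the leaf from about 1.36; end stop 1.75, about along -x. It stays where left; about 1 N at the stud turns it. Bar 13 mm wide, its top 46 mm above the hob.
- stud (a point): Axis of the catch's black finger stud, 10 mm below its top; 38 mm from the catch's pivot, moves with the catch. Stud: 15 mm in diameter at the head (upper 8 mm), 9 mm at the neck, 22 mm high, top 68 mm above the hob. The leaf's nearest foot (18 mm in diameter, top 58 mm above the hob) stands at x -100, y -112 mm of the cover.
- green_mug: Green and white mug, 78 x 116 x 101 mm, on the worktop beside the hob (bystander). Origin: centre of its underside.
- glass_carafe: Small glass oil carafe with handle, 67 x 87 x 116 mm, on the worktop (bystander). Origin: centre of its underside.
- small_dish: Small white dish, 46 mm in diameter, 22 mm high, on the worktop (bystander). Origin: centre of its underside.
- spine (a point): Middle of the spine, a steel hinge along the cover's x axis, 29 mm above the hob; the leaf turns about it. Axes as the cover's.

How it is judged:
On the way, in this order (a step that is already met when the one before it is completed fails the run):
1. the catch is turned clear of the leaf, which is still folded (value of joint catch above 1.33 rad and value of joint leaf below 0.1 rad), for 0.1 s.
2. the leaf has been swung up past upright (value of joint leaf above 1.6 rad), for 0.1 s.
At the end, for the whole second after the job is handed in: the leaf lies flat on the left of the spine (angle over 3.10 rad, that is within about 8 mm at the tongue) and at rest; the catch is still turned clear (over 1.33 rad); mug, carafe and dish stand upright within 20 mm of where they were (value of joint leaf above 3.1 rad and velocity of joint leaf between -0.05 and 0.05 rad/s and value of joint catch above 1.33 rad and distance of each of green_mug, glass_carafe, small_dish from where it was at the start of the episode below 0.02 m and angle between each of green_mug, glass_carafe, small_dish's own z axis and vertical below 0.2 rad); the robot touches nothing.
It fails at once if the leaf was slammed or thrown over (faster than 3 rad/s) (velocity of joint leaf above 3 rad/s).
It fails at once if the leaf was gripped between the fingers (the point between the finger pads is inside the leaf or tongue) (z of the grasp point in the frame of tongue_edge between -0.004 and 0.004 m and y of the grasp point in the frame of tongue_edge between -0.006 and 0.2 m and x of the grasp point in the frame of tongue_edge between -0.155 and 0.085 m).
It fails at once if the catch stud was gripped between the fingers (horizontal distance between the grasp point and stud below 0.006 m and z of the grasp point in the frame of stud below 0.012 m).
It fails at once if the mug, carafe or small dish was pushed, lifted or tipped (distance of any of green_mug, glass_carafe, small_dish from where it was at the start of the episode above 0.02 m or angle between any of green_mug, glass_carafe, small_dish's own z axis and vertical above 0.3 rad).
It also fails if it takes over 64 s, if anything falls off the work surface, if the arm or the gripper's body presses on something with over 40 N, if the wrist force passes 120 N, or if a joint passes its speed limit or range.

## Working session

There is one attempt and no reset: what is moved stays moved. The work goes in short steps, each a Python script; the robot and the scene stay as the last script left them, time stands still between calls to the robot, and variables do not carry over. Pictures are saved under pics/ and viewed, about 8 in all and at most 12, crops included, and the job is handed in when it is done.

```bash
ls; mkdir -p pics
cat > h.py <<'E'
import numpy as np, cv2
from rig import manip, kin, optics
def shot(cam, fn=None):
    c=optics.camera(cam)
    if fn: cv2.imwrite('pics/'+fn, c['frame'][:,:,::-1])
    return c
def world(c, u, v, z=None):
    """pixels -> world points, by depth, or by plane z"""
    K=c['intrinsics']; u=np.atleast_1d(u).astype(float); v=np.atleast_1d(v).astype(float)
    x=cv2.undistortPoints(np.stack([u,v],-1)[:,None], K, np.array([c['k1'],0,0,0.]))[:,0]
    r=np.c_[x,np.ones(len(x))]
    R,t=np.array(c['R']),np.array(c['t'])
    o=-R.T@t; d=r@R
    if z is None: s=c['depth'][v.astype(int),u.astype(int)]
    else: s=(z-o[2])/d[:,2]
    return o+d*np.asarray(s)[:,None]
E
python3 - <<'E'
from h import *
a=shot('top','top.png'); b=shot('scene','scene.png')
np.set_printoptions(precision=4,suppress=True)
for n in ['cover','leaf','tongue_edge','catch','stud','green_mug','glass_carafe','small_dish','spine']:
  for cam in ['top','scene']:
    try: print(n,cam,[(np.round(d['centre'],3),round(d['score'],2)) for d in optics.recognise(n,cam)][:3])
    except Exception as e: print(n,cam,e)
print(manip.pinch_z, a['R'],a['t'], manip.get_obs()['time'], manip.get_obs()['tool_rot'])
m=np.hstack([a['frame'],b['frame']])[:,:,::-1]; cv2.imwrite('pics/both.png',m)
E
```

```text
pics
cover top [(array([ 0.531, -0.134,  0.043]), 0.84)]
cover scene [(array([ 0.522, -0.119,  0.036]), 0.65)]
leaf top [(array([ 0.534, -0.131,  0.038]), 0.71)]
leaf scene [(array([ 0.528, -0.12 ,  0.037]), 0.62)]
tongue_edge top [(array([ 0.533, -0.128,  0.045]), 0.84)]
tongue_edge scene [(array([ 0.525, -0.118,  0.035]), 0.61)]
catch top []
catch scene []
stud top []
stud scene [(array([ 0.455, -0.181,  0.049]), 0.39)]
green_mug top [(array([0.5  , 0.349, 0.056]), 0.56)]
green_mug scene [(array([ 0.431, -0.462,  0.063]), 0.88)]
glass_carafe top [(array([0.498, 0.348, 0.058]), 0.69)]
glass_carafe scene [(array([0.485, 0.366, 0.064]), 0.85)]
small_dish top [(array([ 0.53 , -0.128,  0.042]), 0.67), (array([0.627, 0.316, 0.017]), 0.44)]
small_dish scene [(array([ 0.525, -0.119,  0.035]), 0.66), (array([0.616, 0.296, 0.014]), 0.59)]
spine top []
spine scene [(array([ 0.522, -0.116,  0.037]), 0.8)]
0.0187 [[-0.0265 -0.9996  0.0136]
 [-0.9955  0.0252 -0.0912]
 [ 0.0908 -0.0159 -0.9957]] [-0.0865  0.5418  1.1751] 1.0 [-1.3332  0.9916 -0.9916]
```

View pics/top.png

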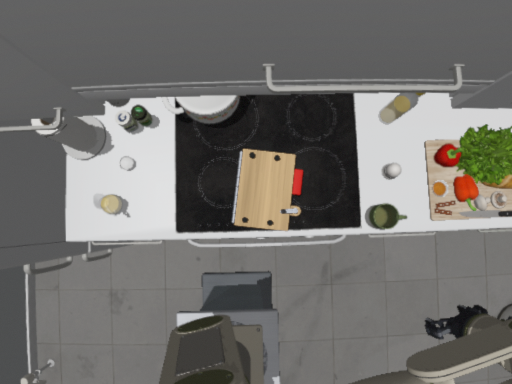

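View pics/scene.png

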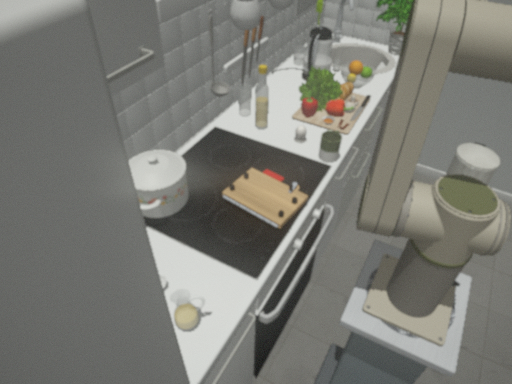

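The top view shows the cover with its spine on the left at about x≈240 px, the red tongue at (297,181), and the catch and stud at (291,211). The mug is at (384,216), and the carafe and dish are on the left. Next I'll take a close look with the wrist camera.

```bash
cat >> h.py <<'E'
from scipy.spatial.transform import Rotation as Ro
np.set_printoptions(precision=4,suppress=True)
def rot(jaw, appr):
    a=np.array(appr,float); a/=np.linalg.norm(a); j=np.array(jaw,float); j-=a*(a@j); j/=np.linalg.norm(j)
    return Ro.from_matrix(np.c_[j,a,np.cross(j,a)]).as_rotvec()
def wshot(fn=None):
    o=manip.get_obs(); c=optics.camera('wrist')
    T=np.eye(4); T[:3,:3]=Ro.from_rotvec(o['tool_rot']).as_matrix(); T[:3,3]=o['tcp_pos']
    M=np.linalg.inv(T@np.array(c['T_tool_cam'])); c['R'],c['t']=M[:3,:3],M[:3,3]
    if fn: cv2.imwrite('pics/'+fn, c['frame'][:,:,::-1])
    return c
E
python3 - <<'E'
from h import *
print(Ro.from_rotvec(manip.get_obs()['tool_rot']).as_matrix())
manip.grip(0.0)
for j in ([1,0,0],[0,1,0],[0,-1,0],[-1,0,0]):
    print(j, kin.solve_ik([0.47,-0.15,0.30], rot(j,[0,0,-1])))
R0=manip.get_obs()['tool_rot']
manip.move_ptp([0.47,-0.15,0.32], R0)
c=wshot('w1.png'); print(c['T_tool_cam'], manip.get_obs()['time'], manip.get_obs()['width'])
print('camera at',-c['R'].T@c['t'])
import pickle; pickle.dump(c,open('w1.pkl','wb'))
for n in ['stud','catch','tongue_edge','leaf','cover']:
    print(n,[(d['centre'],d['score']) for d in optics.recognise(n,'wrist')])
E
```

```text
[[ 0.2877  0.0001  0.9577]
 [-0.9577  0.      0.2877]
 [-0.     -1.      0.0001]]
[1, 0, 0] [-0.4129 -0.1795  1.669   0.      1.6521 -0.4129]
[0, 1, 0] [-0.4129 -0.1795  1.669   0.      1.6521 -1.9837]
[0, -1, 0] [-0.4129 -0.1795  1.669   0.      1.6521  1.1579]
[-1, 0, 0] None
[[ 1.     -0.0008 -0.     -0.0002]
 [-0.0002 -0.2973  0.9548 -0.1433]
 [-0.0008 -0.9548 -0.2973  0.0762]
 [ 0.      0.      0.      1.    ]] 3.7167 -0.00013394172954269576
camera at [ 0.5428 -0.1287  0.463 ]
stud [([0.462, -0.1957, 0.0474], 0.54)]
catch [([0.4579, -0.1981, 0.0492], 0.71)]
tongue_edge []
leaf [([0.5449, -0.1262, 0.041], 0.85)]
cover [([0.5388, -0.1276, 0.0404], 0.94)]
```

View pics/w1.png

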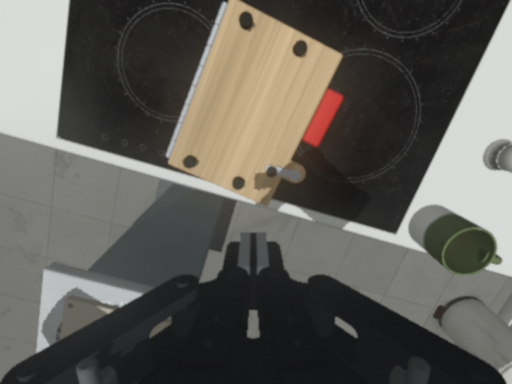

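The wrist view shows the leaf with its four feet, the red tongue at (323,118), the catch bar's pivot at (296,172) and the stud at (271,171). The stud points toward the spine, over the leaf. Next I'll fit the cover pose.

Run:
```python
from h import *
import pickle; c=pickle.load(open('w1.pkl','rb'))
hsv=cv2.cvtColor(c['frame'],cv2.COLOR_RGB2HSV); H,S,V=cv2.split(hsv)
def big(m):
    n,l,st,_=cv2.connectedComponentsWithStats(m.astype(np.uint8)); k=1+np.argmax(st[1:,4]); return l==k
red=big(((H<6)|(H>174))&(S>150)&(V>80))
wood=big((H>8)&(H<28)&(S>50)&(V>90))
def rect(m,z):
    v,u=np.nonzero(m); P=world(c,u,v,z)[:,:2]; (ce,wh,an)=cv2.minAreaRect(P.astype(np.float32)); 
    D=world(c,u,v)[:,2]; return np.array(ce),wh,an,cv2.boxPoints((ce,wh,an)),np.median(D),P
for m,z in((wood,.04),(red,.04)):
    r=rect(m,z); print(*r[:5]); 
# glass height
v,u=np.nonzero(np.ones((150,60),bool)); 
P=world(c,np.arange(90,170,5),np.full(16,60)); print('glass z',np.median(P[:,2]))
# dark feet and stud
fe=((V<60)&(np.arange(512)[None]>160)&(np.arange(512)[None]<345)&(np.arange(384)[:,None]<205)).astype(np.uint8)
hull=cv2.convexHull(np.argwhere(wood)[:,::-1].astype(np.int32)); hm=np.zeros(V.shape,np.uint8); cv2.fillPoly(hm,[hull],1)
n,l,st,ce=cv2.connectedComponentsWithStats(fe&hm)
for i in range(1,n):
    if st[i,4]>15:
        vv,uu=np.nonzero(l==i); d=world(c,uu,vv); print(st[i,4],ce[i],np.median(d,0), world(c,ce[i][0],ce[i][1],.058))
z=cv2.resize(c['frame'][120:215,190:345],None,fx=5,fy=5,interpolation=cv2.INTER_CUBIC); cv2.imwrite('pics/z1.png',z[:,:,::-1])
```

```text
[ 0.5274 -0.1432] (0.19669239223003387, 0.2407604604959488) 82.12065124511719 [[ 0.3946 -0.2241]
 [ 0.6331 -0.2571]
 [ 0.6601 -0.0623]
 [ 0.4216 -0.0293]] 0.04056182201335273
[ 0.5502 -0.2299] (0.02702944353222847, 0.07961057871580124) 82.16250610351562 [[ 0.5089 -0.2378]
 [ 0.5878 -0.2487]
 [ 0.5915 -0.2219]
 [ 0.5126 -0.2111]] 0.04020691066697829
glass z 0.0011626353874686912
143 [245.8042  20.4965] [ 0.6333 -0.0924  0.0588] [[ 0.6336 -0.0924  0.058 ]]
21 [335.9048  75.0952] [ 0.6155 -0.2365  0.001 ] [[ 0.6066 -0.2233  0.058 ]]
171 [305.4094 158.0351] [ 0.483  -0.2362  0.0003] [[ 0.4915 -0.2221  0.058 ]]
182 [282.9725 188.1264] [ 0.4267 -0.2152  0.0004] [[ 0.4399 -0.2056  0.058 ]]
```

View pics/z1.png

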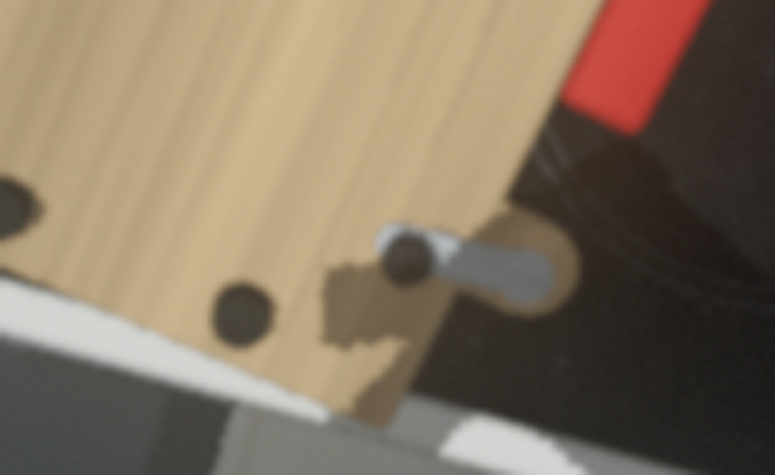

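```bash
cat >> h.py <<'E'
YAW=np.deg2rad(-7.88); ORG=np.array([0.541,-0.043,0.])
CR=np.array([[np.cos(YAW),-np.sin(YAW),0],[np.sin(YAW),np.cos(YAW),0],[0,0,1]])
c2w=lambda p: ORG+CR@np.array(p,float)
w2c=lambda p: (np.atleast_2d(p)-ORG)@CR
E
python3 - <<'E'
from h import *
import pickle; c=pickle.load(open('w1.pkl','rb'))
s=w2c(world(c,271.2,171.4,.068))[0]; print('stud cover',s,'angle',np.arctan2(-(s[0]+.055),s[1]+.185), np.hypot(s[0]+.055,s[1]+.185))
print('pivot end', w2c(world(c,190+521/5,120+275/5,.046)))
for u,v in((190+243/5,120+315/5),): print('foot',w2c(world(c,u,v,.058)))
# mug extents (depth cloud around)
v,u=np.mgrid[195:280,400:505]; P=world(c,u.ravel(),v.ravel()); m=(P[:,2]>.03)&(P[:,2]<.12)&(P[:,1]<-.3); print('mug',P[m].min(0),P[m].max(0), m.sum())
# plan push
piv=np.array([-.055,-.185]); S=lambda t: piv+.038*np.array([-np.sin(t),np.cos(t)])
th=0.93; n=np.array([np.cos(th),np.sin(th)]); l=np.array([-n[1],n[0]])
lat=.5*(S(.2)@l+S(th)@l)
F=lambda t,gap: n*(S(t)@n+.0185+gap)+l*lat
nw=CR@[*n,0]; lw=CR@[*l,0]
for jaw in (lw,-lw):
    for p,z in((F(.1,.02),.12),(F(.1,.02),.05),(F(1.65,0),.05)):
        print(c2w([*p,z]), kin.solve_ik(c2w([*p,z]),rot(jaw,[0,0,-1])))
# plan swing ik check
for ph in np.deg2rad([0,30,60,90,120,150,180]):
    be=np.deg2rad(np.interp(np.rad2deg(ph),[0,70,170],[45,45,85]))
    p=c2w([.035,-np.cos(ph)*.19,.029+np.sin(ph)*.19]); a=CR@[0,np.cos(be),-np.sin(be)]
    print(np.rad2deg(ph),p,kin.solve_ik(p,rot(CR@[1,0,0],a)))
E
```

```text
stud cover [-0.0604 -0.1467  0.068 ] angle 0.13993278633164177 0.038696786210083045
pivot end [[-0.0553 -0.1837  0.046 ]]
foot [[-0.0977 -0.1124  0.058 ]]
mug [ 0.3969 -0.557   0.03  ] [ 0.4745 -0.4449  0.0973] 3555
[ 0.4843 -0.148   0.12  ] None
[ 0.4843 -0.148   0.05  ] None
[ 0.4329 -0.2001  0.05  ] None
[ 0.4843 -0.148   0.12  ] [-0.398  -0.0408  1.8722  0.      1.3102  0.3803]
[ 0.4843 -0.148   0.05  ] [-0.398   0.0485  1.9217  0.      1.1714  0.3803]
[ 0.4329 -0.2001  0.05  ] [-0.5405 -0.0313  2.002   0.      1.1708  0.2378]
0.0 [ 0.5496 -0.236   0.029 ] [-0.8348  0.7261  1.3181  0.575   1.6526 -0.8168]
29.999999999999996 [ 0.5531 -0.2108  0.124 ] [-0.8067  0.5618  1.3608  0.5975  1.7397 -0.7274]
59.99999999999999 [ 0.5626 -0.1419  0.1935] [-0.7235  0.3936  1.4481  0.6432  1.7594 -0.6141]
90.0 [ 0.5757 -0.0478  0.219 ] [-0.5371  0.202   1.567   0.5894  1.6431 -0.4381]
119.99999999999999 [0.5887 0.0463 0.1935] [-0.2741  0.1141  1.6385  0.4347  1.4633 -0.2003]
150.0 [0.5982 0.1152 0.124 ] [-0.0295  0.1817  1.6488  0.2347  1.2936  0.0455]
180.0 [0.6017 0.1404 0.029 ] [0.0959 0.3329 1.6426 0.0931 1.1475 0.196 ]
```

Run:
```python
from h import *
piv=np.array([-.055,-.185]); S=lambda t: piv+.038*np.array([-np.sin(t),np.cos(t)])
th=0.93; n=np.array([np.cos(th),np.sin(th)]); l=np.array([-n[1],n[0]])
lat=.5*(S(.14)@l+S(th)@l)
F=lambda t,gap,z: c2w([*(n*(S(t)@n+.0185+gap)+l*lat),z])
R=rot(-CR@[*l,0],[0,0,-1])
f0=manip.get_obs()['ft_force']
manip.move_ptp(F(.1,.02,.12),R)
manip.move_linear(F(.1,.02,.051),v=.08)
for t in (.1,.6,1.1,1.4,1.68):
    manip.move_linear(F(t,0,.051),v=.06)
    o=manip.get_obs(); print(t,o['tcp_pos'],np.array(o['ft_force'])-f0)
manip.move_linear(F(1.3,.02,.051),v=.08); manip.move_linear(F(1.3,.02,.16),v=.12)
a=CR@[0,np.cos(np.pi/4),-np.sin(np.pi/4)]
R2=rot([1,0,0],[0,0,-1])
manip.move_ptp([0.41,-0.15,0.30],R2)
c=wshot('w2.png'); import pickle; pickle.dump(c,open('w2.pkl','wb')); print(manip.get_obs()['time'])
for n_ in ('stud','catch'): print(n_,[(w2c(d['centre']),d['score']) for d in optics.recognise(n_,'wrist')])
```

```text
0.1 [ 0.4706 -0.1633  0.0511] [-0.3852 -0.0108  1.3038]
0.6 [ 0.4597 -0.1743  0.0511] [-0.3254 -0.0895 -0.0434]
1.1 [ 0.4464 -0.1878  0.0511] [-0.8445  0.6545  1.3885]
1.4 [ 0.4387 -0.1953  0.051 ] [-0.518  -0.6161  1.1771]
1.68 [ 0.4326 -0.2015  0.051 ] [-0.6812 -0.5948  0.3225]
10.1833
stud [(array([[-0.0796, -0.1856,  0.0493]]), 0.78)]
catch [(array([[-0.0791, -0.1921,  0.0497]]), 0.58)]
```

View pics/w2.png

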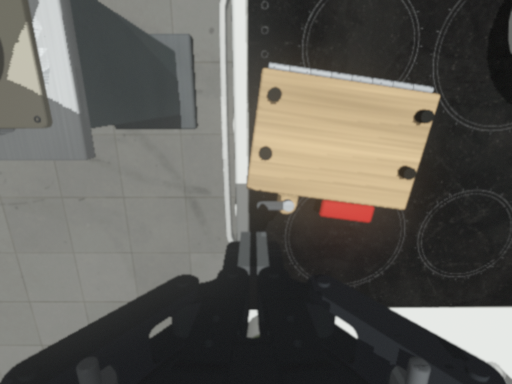

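The catch now points away from the leaf: pivot at (289,206), stud near (263,205). I'll compute its angle and then plan the swing.

```bash
cat > swing.py <<'E'
from h import *
H=.011
def pose(phd, rc, ahead=0., x=.035):
    """TCP pose so that the finger's leading point touches the inner face at leaf angle phd; rc = radius of the tip's upper corner"""
    ph=np.deg2rad(phd); be=np.deg2rad(np.interp(phd,[0,70,165],[45,45,88]))
    a=np.array([np.cos(be),-np.sin(be)]); b=np.array([np.sin(be),np.cos(be)])
    t=np.array([np.sin(ph),np.cos(ph)]); e=np.array([-np.cos(ph),np.sin(ph)])
    pts=np.array([s*H*b-k*a for s in(-1,1) for k in np.arange(0,.04,.0005)])
    tcp=e*(rc-(H*b)@e)                       # corner at radius rc
    r=(pts+tcp)@e; lead=((pts+tcp)@t)[r<.198].max()
    tcp=tcp+t*(.001+ahead-lead)
    g=tcp-.0187*a
    return c2w([x,tcp[0],.029+tcp[1]]), rot(CR@[1,0,0],CR@[0,*a]), (.198-g@e, t@g-.006)  # grasp in tongue frame: y inward, z to outer
RC=lambda p: np.interp(p,[0,50,90,180],[.192,.186,.180,.180])
E
python3 - <<'E'
from swing import *
import pickle; c=pickle.load(open('w2.pkl','rb'))
g=cv2.cvtColor(c['frame'],cv2.COLOR_RGB2GRAY)
z=cv2.resize(c['frame'][180:230,235:325],None,fx=8,fy=8,interpolation=cv2.INTER_CUBIC); cv2.imwrite('pics/z2.png',z[:,:,::-1])
for p in range(0,181,15):
    P,R,gr=pose(p,RC(p)); print(p,P,w2c(P),gr,kin.solve_ik(P,R) is not None)
E
```

```text
0 [ 0.5483 -0.2457  0.0166] [[ 0.035  -0.1998  0.0166]] (np.float64(-0.015001071401240462), np.float64(-0.0052121320343559655)) True
15 [ 0.5493 -0.2384  0.0671] [[ 0.035  -0.1924  0.0671]] (np.float64(-0.013894675050768995), np.float64(-0.009676279441628823)) True
30 [ 0.5521 -0.2178  0.1142] [[ 0.035  -0.1717  0.1142]] (np.float64(-0.01130982244773332), np.float64(-0.013244048874236572)) True
45 [ 0.5566 -0.1855  0.1539] [[ 0.035  -0.139   0.1539]] (np.float64(-0.007300000000000001), np.float64(-0.016000000000000014)) True
60 [ 0.5621 -0.146   0.1815] [[ 0.035  -0.0992  0.1815]] (np.float64(-0.0017158034554778379), np.float64(-0.020465100232596876)) True
75 [ 0.5682 -0.1016  0.1978] [[ 0.035  -0.0543  0.1978]] (np.float64(0.004318256058344655), np.float64(-0.023439230744595266)) True
90 [ 0.5746 -0.0556  0.2025] [[ 0.035  -0.0079  0.2025]] (np.float64(0.009318752088088883), np.float64(-0.024882805000601374)) True
105 [ 0.5809 -0.0102  0.1972] [[0.035  0.0379 0.1972]] (np.float64(0.012247213516369732), np.float64(-0.025918782174729024)) True
120 [0.5867 0.0321 0.1802] [[0.035  0.0807 0.1802]] (np.float64(0.015293606945861044), np.float64(-0.026525924756825386)) True
135 [0.5918 0.0685 0.1526] [[0.035  0.1174 0.1526]] (np.float64(0.018395481375706624), np.float64(-0.02669178633680197)) True
150 [0.5956 0.0963 0.1165] [[0.035  0.1455 0.1165]] (np.float64(0.02148924844571687), np.float64(-0.026412966755778214)) True
165 [0.598  0.1138 0.0742] [[0.035  0.1631 0.0742]] (np.float64(0.024511485996407345), np.float64(-0.025695181809266422)) True
180 [0.5988 0.1196 0.0284] [[0.035  0.169  0.0284]] (np.float64(0.029645919685546834), np.float64(-0.0240725029289846)) True
```

View pics/z2.png

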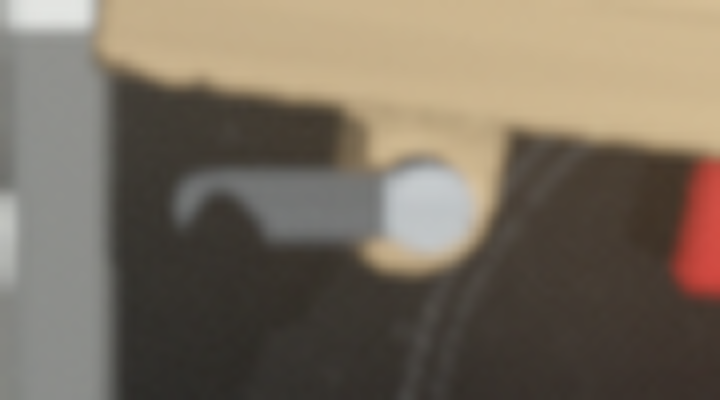

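The catch sits at about 1.7 rad by the bar direction (horizontal in the picture, against the leaf edge slope of 7.7°), so it is clear. Next I'll tuck the fingertips under the tongue and start the swing.

```bash
cat >> swing.py <<'E'
def swing(angs,f0,v=.07,ahead=.001,lim=25):
    for p in angs:
        P,R,_=pose(p,RC(p),ahead); manip.move_linear(P,v=v,rotation=R)
        o=manip.get_obs(); f=np.array(o['ft_force'])-f0; print(p,f.round(1),np.round(np.array(o['tcp_pos'])-P,4),round(o['time'],1))
        if np.linalg.norm(f)>lim: print('STOP'); return False
    return True
E
python3 - <<'E'
from swing import *
P,R,_=pose(0,RC(0),-.005); y=CR@[0,1,0]
manip.move_ptp(P-.06*y+[0,0,.17],R)
f0=np.array(manip.get_obs()['ft_force']); print(f0)
manip.move_linear(P-.05*y+[0,0,.03],v=.12); manip.move_linear(P-.045*y,v=.06)
f0=np.array(manip.get_obs()['ft_force']); np.save('f0.npy',f0)
manip.move_linear(P,v=.05); print('in',np.array(manip.get_obs()['ft_force'])-f0)
swing([0,3,6,10,15,20,26,32,38],f0,v=.05)
shot('scene','s3.png'); c=wshot('w3.png')
E
```

```text
[-0.5121  0.0531 -0.7155]
in [ 0.4642  0.5154 -1.001 ]
0 [ 0.3  0.2 -1.4] [ 0.0002 -0.0006  0.0005] 14.8
3 [-1.3 -1.8 -1.2] [ 0.0001 -0.0002  0.0004] 15.1
6 [-0.7 -1.   0.2] [-0.      0.0002  0.0002] 15.5
10 [-1.   0.4 -0.8] [-0.      0.0004  0.0003] 15.9
15 [ 0.1 -0.6 -1.2] [0.0001 0.0002 0.0007] 16.4
20 [ 0.  -0.  -0.9] [0.0002 0.0003 0.0006] 16.9
26 [-0.9  0.9 -0.1] [0.0002 0.0003 0.0006] 17.4
32 [-0.9 -0.5 -1.6] [0.0002 0.0004 0.0004] 18.0
38 [-0.8  1.  -0.7] [0.0002 0.0004 0.0003] 18.6
```

View pics/w3.png

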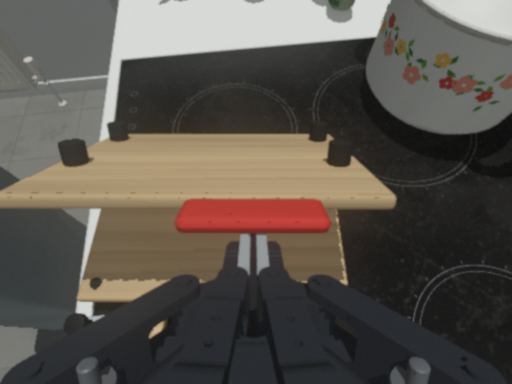

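The leaf is up at about 38°. The red tongue, at (252,215), rests on the closed fingertips at (252,245). I'll continue over the top.

Run:
```python
from swing import *
f0=np.load('f0.npy')
swing(list(range(44,171,6)),f0,v=.07)
c=shot('scene','s4.png'); cv2.imwrite('pics/s4.png',cv2.resize(c['frame'][120:300,150:400],None,fx=3,fy=3)[:,:,::-1])
```

```text
44 [-0.   0.7 -0.8] [0.0002 0.0004 0.0005] 19.1
50 [ 0.1 -0.2 -0.5] [0.0003 0.0005 0.0006] 19.5
56 [-0.2 -0.6  0.2] [0.0002 0.0005 0.0004] 20.0
62 [-0.3 -1.3 -1.3] [0.0001 0.0005 0.0003] 20.4
68 [-0.   0.6 -0.7] [0.0001 0.0006 0.0002] 20.8
74 [ 0.2  0.5 -0.6] [0.0002 0.0007 0.0005] 21.2
80 [-0.6 -1.1 -1.1] [0.0001 0.0006 0.0004] 21.6
86 [-0.2  0.6 -1.2] [0.     0.0006 0.0002] 22.1
92 [ 0.3  0.3 -0.4] [-0.      0.0005  0.0002] 22.5
98 [ 0.3  0.4 -0.9] [-0.0001  0.0004  0.0001] 22.9
104 [-0.1 -0.3 -1. ] [-0.0001  0.0003  0.0001] 23.3
110 [-0.5  0.1 -0.9] [-0.0001  0.0003  0.0001] 23.7
116 [-0.5  0.5  0.2] [-0.0001  0.0003  0.    ] 24.1
122 [-0.5 -0.1 -0.1] [-0.0001  0.0002 -0.    ] 24.6
128 [-1.1 -0.4 -0.5] [-0.0002  0.0003 -0.    ] 25.0
134 [ 0.4 -1.  -0.8] [-0.0002  0.0002 -0.0001] 25.4
140 [-1.  -0.1 -0.8] [-0.0002  0.0002 -0.0001] 25.8
146 [ 0.5 -0.3 -0.9] [-0.0002  0.0002 -0.0001] 26.2
152 [-0.5 -0.3  0.4] [-0.0002  0.0002 -0.0001] 26.6
158 [ 0.7  0.3 -0.3] [-0.0002  0.0002 -0.0001] 27.0
164 [-0.6  0.6 -1. ] [-0.0003  0.0002 -0.0002] 27.4
170 [-0.1  0.1 -1.2] [-0.0007  0.     -0.0009] 27.9
```

View pics/s4.png

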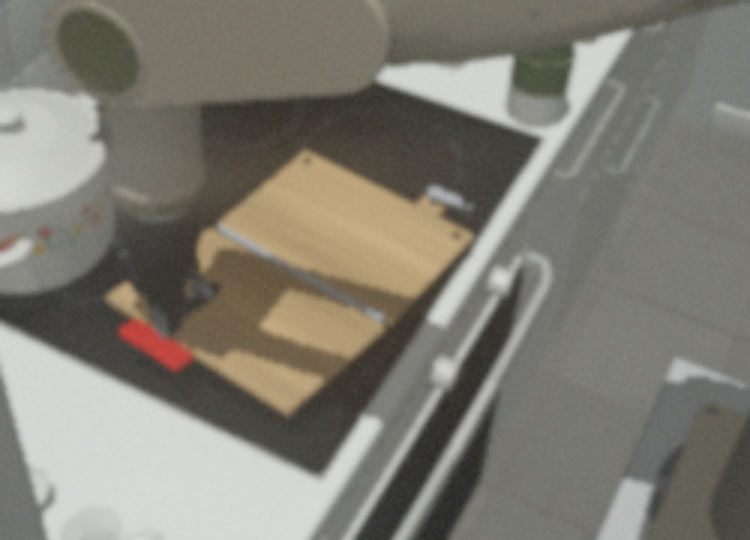

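The leaf is nearly flat, with the red tongue at (155,345) and the fingertip on it. The catch at (448,197) is off and the mug is undisturbed. Now I'll press the leaf down with force feedback.

Run:
```python
from swing import *
f0=np.load('f0.npy')
swing([173,176,178],f0,v=.04)
P,R,_=pose(180,.180)
for k in range(14):
    z=.032-.001*k; manip.move_linear([P[0],P[1],z],v=.03,rotation=R); manip.sleep(.1)
    o=manip.get_obs(); f=np.array(o['ft_force'])-f0; print(round(z,3),o['tcp_pos'][2],f.round(1))
    if f[2]>14: break
manip.sleep(.4)
q=np.array(o['tcp_pos']); manip.move_linear(q+[0,0,.12],v=.1)
manip.move_ptp([0.42,-0.05,0.36],rot([1,0,0],[0,0,-1]))
c=shot('top','t5.png'); w=wshot('w5.png'); import pickle; pickle.dump((c,w),open('c5.pkl','wb'))
print(manip.get_obs()['time'],np.array(manip.get_obs()['ft_force'])-f0)
for n,cc in(('top',c),('wrist',w)):
    R_,t_=np.array(cc['R']),np.array(cc['t'])
    for x,y in((.035,.19),(.035,.15),(-.1,.16),(.1,.16),(.035,.05),(.035,-.05),(.035,-.15)):
        X=R_@c2w([x,y,.028])+t_; u,v=X[0]/X[2],X[1]/X[2]; s=1+cc['k1']*(u*u+v*v); K=cc['intrinsics']
        u,v=K[0,0]*u*s+K[0,2],K[1,1]*v*s+K[1,2]
        if 0<u<511 and 0<v<383: print(n,x,y,round(u),round(v),w2c(world(cc,u,v))[0], cc['frame'][int(v),int(u)])
```

```text
173 [-0.8  0.5 -0.1] [-0.0004 -0.     -0.0005] 28.3
176 [-0.3 -0.3 -1.3] [-0.0004 -0.     -0.0006] 28.7
178 [-0.4  0.8 -0.2] [-0.0004 -0.     -0.0005] 29.0
0.032 0.03210783013083743 [ 0.2 -0.5 -0.6]
0.031 0.03097413286714805 [-0.5 -0.5 -0.4]
0.03 0.029893440032128082 [-1.   0.5 -1. ]
0.029 0.028947663482145048 [ 0.3  0.3 -1.1]
0.028 0.028211330136630394 [-0.4 -0.4  2.6]
0.027 0.02805281564774153 [-4.1 -0.6  9.5]
0.026 0.027874321190059944 [-8.9 -1.6 15.6]
34.5417 [-0.127  -0.3254 -1.1006]
top 0.035 0.19 179 169 [0.0346 0.1893 0.0316] [204  55  50]
top 0.035 0.15 192 170 [0.0354 0.1506 0.0246] [191 164 122]
top -0.1 0.16 183 212 [-0.1027  0.0268  0.7728] [173 168 155]
top 0.1 0.16 191 149 [0.0998 0.1598 0.0293] [192 165 124]
top 0.035 0.05 223 173 [0.035  0.05   0.0278] [178 151 113]
top 0.035 -0.05 255 177 [ 0.0349 -0.05    0.0288] [180 154 115]
top 0.035 -0.15 287 181 [ 0.035  -0.15    0.0281] [187 162 122]
wrist 0.035 0.19 377 21 [0.0345 0.1896 0.0295] [215  82  77]
wrist 0.035 0.15 370 51 [0.0348 0.1499 0.0286] [206 184 146]
wrist -0.1 0.16 283 29 [-0.1001  0.1597  0.0291] [205 184 147]
wrist 0.1 0.16 414 50 [0.0998 0.1599 0.0284] [199 177 139]
wrist 0.035 0.05 354 119 [0.0344 0.05   0.0296] [190 168 131]
wrist 0.035 -0.05 340 179 [ 0.0344 -0.0496  0.0296] [200 178 140]
wrist 0.035 -0.15 328 232 [ 0.0342 -0.149   0.0303] [203 181 143]
```

View pics/w5.png

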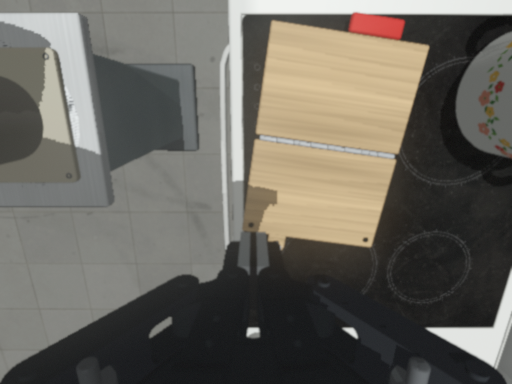

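The leaf lies flat: the tongue at (377,27) and the leaf's free edge measure about 28–29 mm, the same as the lower half. I'll run one last check of the bystanders and the catch, then hand in.

Run:
```python
from h import *
shot('scene')
for n in ('green_mug','glass_carafe','small_dish','stud','catch'): print(n,[(np.round(d['centre'],3),round(d['score'],2),w2c(d['centre']).round(3)) for d in optics.recognise(n,'scene')][:3])
manip.job_done()
```

```text
green_mug [(array([ 0.427, -0.464,  0.062]), 0.78, array([[-0.055, -0.433,  0.062]]))]
glass_carafe [(array([0.484, 0.368, 0.063]), 0.72, array([[-0.112,  0.399,  0.063]])), (array([ 0.537, -0.015,  0.024]), 0.42, array([[-0.008,  0.028,  0.024]]))]
small_dish [(array([0.617, 0.294, 0.013]), 0.39, array([[0.029, 0.345, 0.013]]))]
stud [(array([0.55 , 0.054, 0.024]), 0.42, array([[-0.004,  0.097,  0.024]])), (array([ 0.429, -0.212,  0.046]), 0.38, array([[-0.088, -0.183,  0.046]])), (array([ 0.536, -0.015,  0.026]), 0.3, array([[-0.008,  0.027,  0.026]]))]
catch [(array([ 0.433, -0.218,  0.047]), 0.61, array([[-0.083, -0.188,  0.047]]))]
the job is handed in; nothing more can be done
```

The hob cover is unfolded and lying flat, and I handed the job in at about 35 s on the robot's clock; it reports no verdict. I worked with closed fingers, only pushing: first the catch off, then the leaf lifted by its tongue, swung over the spine and pressed down.

- **Catch:** one straight push on the stud turned it to about 1.7 rad, judged from the bar's direction in the wrist picture. The detector still found it pointing along the cover's -x at the end.
- **Swing:** the leaf went over at roughly 0.25 rad/s on average, well under the 3 rad/s limit. Forces stayed near the sensor's noise of 1–2 N until the final press.
- **Flatness:** I pressed until contact was firm, about 16 N upward on the tool at 28 mm height. Afterwards the wrist camera measured the leaf and tongue at 28–30 mm, the same as the lower half.
- **Bystanders:** mug, carafe and dish were detected within about 5 mm of where they started, which is roughly the detector's accuracy.
- **Robot:** it was parked clear of everything, with no contact force.

Two checks disagreed:
- The detector's best "stud" guess was a false one on the bare leaf; its second guess and the catch detection were where they should be.
- The top camera's depth scattered by up to 4 mm at the leaf's outer end, and one of its points hit the arm, so I relied on the wrist camera for flatness.

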